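# Hold a relay board in contact on its test fixture

## Robot

A 7-joint arm with a two-finger parallel gripper is mounted at the origin on a cart in front of the work surface, level with it; the furniture and walls round the work are solid. World frame = base frame: x ahead of the robot, y to its left, z up, the work surface at z = 0. Lengths are in m, angles in rad, forces in N, time in s.
With the tool pointing down it reaches from about 0.425 to 0.875 m from the base axis. Payload 4.7 kg.
Tool frame: the origin (TCP) lies midway between the tips of the shut fingers; the grasp point (between the pads) lies 19 mm behind it; z points along the fingers, y is the line along which they close (so a half turn about z gives the same grasp; the last joint's range is limited). The gripper opens to 87 mm and grips with 3 to 60 N. Pads are 19 mm wide; open, the fingers measure 117 mm over their backs; the gripper's body (75 mm by 190 mm) begins 51 mm behind the grasp point.
Start: joints at [1.288, 0.321, -0.07, 1.45, 0.023, 1.371, -0.057], TCP at [0.19, -0.622, 0.223] pointing down, gripper open.
Joint ranges: [-2.86, 2.86], [-0.3, 2.09], [-1.38, 1.24], [0.06, 2.45], [-1.56, 4.7], [0.09, 2.05], [-2.69, 2.69]. Speed limits (rad/s): [2.57, 2.57, 3.14, 3.14, 3.14, 3.14, 3.14].

## Interface

Orientations are given as a rotation vector (axis times angle).
In Python, from bench import ctrl gives the robot as it stands. The module is installed in compiled form; this text tells all that it offers.
- The arm moves only by the shell command python3 -m handwheel 'ROWS' [FORCE]. ROWS is JSON, a list of rows, each a list of 7 numbers: the finger opening in m, from 0 to 0.087, then the shift along the tool's x, y, z in m, then the turn, a rotation vector about the tool's x, y, z in degrees. A call has 1 to 12 rows; each row shifts and turns the commanded pose from where the row before left it, along the tool's axes as they then stand; what a row does not reach is not made up. A row lasts 1/8 s, in which the tool goes at most 62.5 mm and 10.7 degrees, less where a joint would pass 70% of its speed; a pose out of reach is approached as far as the arm can. A call is refused whole if a number of a shift passes 0.0625 or a number of a turn 10.7, either way. A call with a gripper value outside its range is refused whole. The fingers move at their own pace and stop on an object; FORCE is the grip in N (left out, the last holds). Time passes only in rows, so rows that do not move let the fingers close. It gives the time, the measured TCP pose, the force, the opening and the grip force at its end, in the units of the state.
- ctrl.get_state(): the state, without advancing time (a new reading comes with each control period).
- ctrl.get_image(name): name is "scene" or "top" or "wrist"; returns (picture, depth): 480x640x3 uint8, blue, green, red; 480x640 float32, m along the optical axis (not along the pixel's ray), 0 where there is no reading.
- ctrl.camera_info(name): a dict with "intrinsics" (3x3 intrinsics, pixels), "R" (3x3) and "t" (3): a world point X has camera coordinates R X + t. Camera axes: x right, y down, z forward; pixel columns grow to the right and rows downward; lengths in m; the calibration is good to about 2 mm. A picture is of the moment at which its call begins: read the wrist's pose just before it. camera_info takes no time and is no camera call; for the wrist camera it gives the pose at the moment of the call.
- ctrl.close_job(): hands the job in; it is judged then, once.
The state is a dict: "time": time; "joint_positions": joint angles; "qd": joint speeds; "joint_torque": joint torques, N m; "position": TCP position; "tool_rot": TCP orientation; "ft_force": force on the tool from outside, world axes, zero at the start; "torque": the same for the moment, N m; "grip_width": opening from 0.0 (shut) to 1.0 (fully open); "grip_force": force on a finger pad.
Only numpy, scipy, OpenCV 4.12 (cv2) and the standard library are available. Lean on these libraries where they do the work, as an engineer would, in place of code of your own. Each camera call takes 0.05 s, during which the arm holds its last target. There are 200 camera calls.

## Task

Test the relay board in the grey fixture: first lower the fixture's open blue lid gently until it is fully closed, without slamming it. Then flip the red safety catch outward (push its upright tab away from the lever until it lies over, as far as it goes), and only then pull the spring-loaded lever toward the front of the fixture all the way to its stop and hold it there with the fingers: the job ends while you are still holding the lever, with the lid closed. Leave the things lying around the fixture where they are.

Things in the scene. Friction and masses are not known exactly. Their poses are not given: they have to be found in the camera images.
- fixture: The test fixture, fixed to the bench: grey base 170 (x) x 240 (y) mm, its top 40 mm above the bench; a relay board in a black frame under a blue lid with clear window at its left (+y), lever and red catch at its right (-y). Origin: centre of the underside, on the bench. Front faces -x, toward the robot; z up. Offsets below are in this frame.
- lid_hinge (a point): Middle of the lid's hinge line, at (77, 45, 70) mm, fixed to the fixture, axes as the fixture's; the hinge runs along y at the far (+x) side. The lid is a plate 120 mm wide (y) and 10 mm thick, its front edge 138 mm from the hinge, with a tab 50 mm wide out to 150 mm. Closed it lies level, its top 80 mm above the bench.
- lid (a joint): Lid angle in rad: 0 closed (level), 1.57 upright, up to 1.9 leaning back; starts at 1.2 to 1.75. A stiff friction hinge (0.24 N m) holds it at any angle; pushing the outer face 100 mm from the hinge with a closed fingertip takes 1 to 4 N.
- lid_edge (a point): Middle of the lid's front edge, on its outer face (the face turned up when closed, to +x when open), 138 mm from the hinge; moves with the lid.
- catch_hinge (a point): Centre of the red catch's axis (along x), at (-38, -113, 90) mm, fixed to the fixture, axes as the fixture's. The upright tab stands here; 34 to 54 mm further back (+x) a level bar reaches 41 mm inward (+y) from the axis, across the front of the lever, and blocks it. Posts 10 mm thick carry the axis 24 mm before and behind this point; both sides of the tab are free.
- catch (a joint): Catch angle in rad: 0 to 0.06 at the start (engaged, tab upright, bar in front of the lever); grows to its stop at 1.4 as the tab is pushed outward (-y) and over, which lifts the bar up out of the lever's way. It stays where it is left (friction 0.035 N m: 1.5 N at the tab).
- catch_tab (a point): Middle of the top end of the catch's upright tab, which is 30 mm wide (x), 6 mm thick (y) and reaches 36 mm from the axis; moves with the catch.
- lever_pivot (a point): Pivot of the lever, at (20, -85, 55) mm in the fixture's frame; fixed to the fixture, axes as the fixture's. The lever turns about y.
- lever (a joint): Lever angle in rad: 0 at rest (leaning 0.15 rad back, to +x, from upright), grows as the knob is pulled to the front (-x) and down, to a hard stop at 0.8 (then leaning 0.65 rad forward). A spring returns it: about 3 N at the knob at 0, 9 N at the stop. Blocked at about 0.1 while the catch is engaged.
- lever_knob (a point): Centre of the lever's black knob, 105 mm from the pivot on a 12 mm thick steel rod; moves with the lever. The knob is a cylinder lying along the fixture's y, 34 mm long and 30 mm in diameter; its flat ends can be pinched from above, so that it can turn between the fingers. At rest its centre is 159 mm above the bench.
- blue_tape: Bystander: roll of blue tape, 62 mm across, 19 mm high, lying to the right of the fixture. Origin: centre of its underside.
- white_contactor: Bystander: white contactor block, 50 x 45 x 57 mm, standing to the right of the fixture. Origin: centre of its underside.

How it is judged:
By the outcome, as a careful person would: the job done as asked, in the order asked, and still so for the second after the job is handed in, while the arm keeps its last pose, push and grip.
It also fails if it takes over 64 s, if anything falls off the work surface, if the arm or the gripper's body presses on something with over 40 N, if the wrist force passes 120 N, or if a joint passes its speed limit or range.

## Working session

There is one attempt and no reset: what is moved stays moved. The work goes in short steps, Python scripts to look and compute and a shell command to move; the robot and the scene stay as the last step left them, time stands still between calls to the robot, and variables do not carry over. Pictures are saved under pics/ and viewed, at most 10 in all, crops included, and the job is handed in when it is done.

```bash
mkdir -p pics; python3 - <<'E'
from bench import ctrl
import cv2,numpy as np
s=ctrl.get_state();print(s)
for n in("scene","top"):
    im,d=ctrl.get_image(n);cv2.imwrite(f"pics/{n}0.png",im);np.save(f"{n}0.npy",d);print(n,ctrl.camera_info(n))
E
```

```text
{'time': 0.0, 'joint_positions': array([ 1.2881002 ,  0.32181551, -0.07007099,  1.45166463,  0.0226151 ,
        1.37077523, -0.05690153]), 'qd': array([-0.00014174, -0.00056444, -0.00035227,  0.00137155, -0.00092002,
       -0.00013394, -0.00072491]), 'joint_torque': array([-4.22207868e-04, -4.91284204e+01, -4.04277295e-01, -3.12526238e+01,
       -6.41124928e-02,  4.37833916e-02,  1.97041340e-04]), 'position': array([ 0.18987855, -0.62108198,  0.22147147]), 'tool_rot': array([-3.10524506e+00, -4.64254907e-01,  6.14667547e-04]), 'ft_force': array([ 0.24154213, -0.96059321, -0.07563845]), 'torque': array([-0.03543319, -0.00533995,  0.01905794]), 'grip_force': 0.0, 'grip_width': 1.0002824560610368}
scene {'intrinsics': array([[572.89393763,   0.        , 319.39868846],
       [  0.        , 572.89393763, 247.47133158],
       [  0.        ,   0.        ,   1.        ]]), 'R': array([[-6.35962322e-01, -7.71719974e-01, -4.55299741e-04],
       [-4.98797845e-01,  4.11501516e-01, -7.62802211e-01],
       [ 5.88857058e-01, -4.84886363e-01, -6.46631719e-01]]), 't': array([0.30944833, 0.3520255 , 0.99183769])}
top {'intrinsics': array([[435.35873711,   0.        , 318.13079462],
       [  0.        , 435.35873711, 245.07364192],
       [  0.        ,   0.        ,   1.        ]]), 'R': array([[-0.01465177, -0.99986951,  0.00680353],
       [-0.98864631,  0.01346898, -0.14965648],
       [ 0.14954532, -0.00891902, -0.98871464]]), 't': array([-0.0297328 ,  0.52932203,  0.98348413])}
```

View pics/scene0.png

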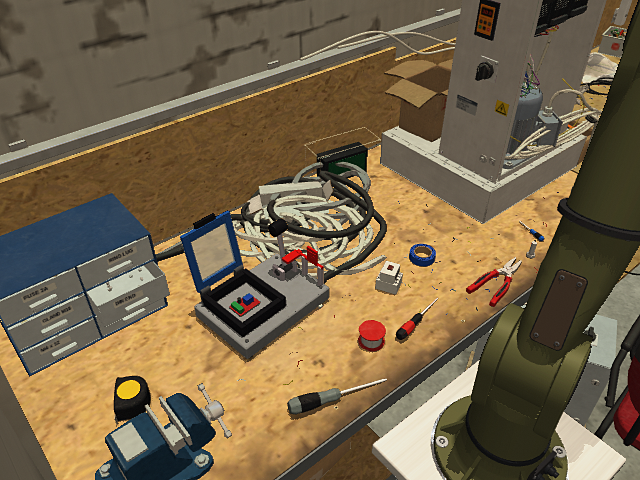

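View pics/top0.png

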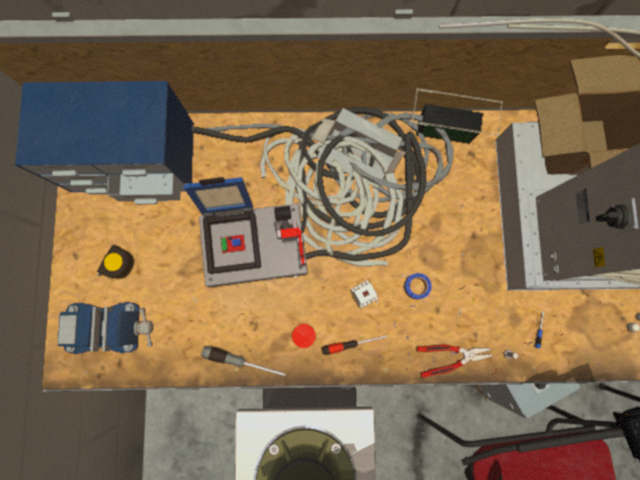

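The top view shows the fixture with base corners near (205,285), (307,272), the open lid near (220,195), the knob at (283,213) and the catch at (290–302,235–260). Tape is at (418,286) and the contactor at (364,293). Next I'll fit the fixture from the depth data.

```bash
cat > h.py <<'E'
import numpy as np,cv2
from bench import ctrl
def cloud(d,ci):
    K,R,t=ci["intrinsics"],ci["R"],ci["t"]
    v,u=np.mgrid[:480,:640]
    P=np.stack([(u-K[0,2])/K[0,0]*d,(v-K[1,2])/K[1,1]*d,d],-1)
    X=(P-t)@R
    X[d==0]=np.nan
    return X
E
python3 - <<'E'
from h import *
for n in("top","scene"):
    d=np.load(n+"0.npy");X=cloud(d,ctrl.camera_info(n));im=cv2.imread(f"pics/{n}0.png")
    m=(abs(X[...,2]-.04)<.006)&(X[...,0]>.3)&(X[...,0]<.7)&(X[...,1]>-.05)&(X[...,1]<.35)
    m=cv2.morphologyEx(m.astype(np.uint8),cv2.MORPH_OPEN,np.ones((3,3)))
    k,l,st,c=cv2.connectedComponentsWithStats(m)
    for i in range(1,k):
        if st[i,4]<150: continue
        p=X[l==i];r=cv2.minAreaRect((p[:,:2]*1000).astype(np.float32))
        print(n,st[i],r,p[:,2].mean())
        print(cv2.boxPoints(r).round(0).tolist())
    # lid: blue
    hsv=cv2.cvtColor(im,cv2.COLOR_BGR2HSV)
    b=(hsv[...,0]>95)&(hsv[...,0]<125)&(hsv[...,1]>120)&(X[...,2]>.06)&(X[...,0]>.4)&(X[...,0]<.75)&(X[...,1]>.05)&(X[...,1]<.33)
    p=X[b];print("blue",b.sum(),np.percentile(p,[1,50,99],axis=0).round(3).tolist())
    r_=((hsv[...,0]<6)|(hsv[...,0]>174))&(hsv[...,1]>150)&(X[...,2]>.07)&(X[...,0]>.4)&(X[...,0]<.75)&(X[...,1]>-.1)&(X[...,1]<.33)
    p=X[r_];print("red",r_.sum(),np.percentile(p,[1,50,99],axis=0).round(3).tolist())
    kz=(X[...,2]>.145)&(hsv[...,2]<70)&(X[...,0]>.4)&(X[...,0]<.75)&(X[...,1]>-.05)&(X[...,1]<.15)
    p=X[kz];print("knob",kz.sum(),np.percentile(p,[1,50,99],axis=0).round(3).tolist() if len(p) else 0)
im=cv2.imread("pics/scene0.png")[190:370,170:350];a=cv2.resize(im,(540,540),interpolation=2);cv2.imwrite("pics/c0.png",a)
E
```

```text
top [288 187  25  45 470] ((616.2881469726562, 0.6764450073242188), (55.32732391357422, 99.9898452758789), 70.58251953125) 0.039405110408447165
[[560.0, -9.0], [654.0, -42.0], [673.0, 10.0], [578.0, 43.0]]
top [ 199  207  109   80 3064] ((533.2894287109375, 117.50254821777344), (169.32037353515625, 239.33494567871094), 6.7212090492248535) 0.03906725260782163
[[435.0, 226.0], [463.0, -11.0], [631.0, 9.0], [603.0, 246.0]]
top [ 211  220   43   47 1487] ((536.306396484375, 164.77333068847656), (101.74176788330078, 93.68768310546875), 6.452370643615723) 0.039663109015305203
[[480.0, 206.0], [491.0, 113.0], [592.0, 124.0], [582.0, 217.0]]
blue 628 [[0.557, 0.12, 0.067], [0.689, 0.296, 0.204], [0.749, 0.329, 0.208]]
red 253 [[0.483, -0.003, 0.086], [0.545, 0.015, 0.094], [0.561, 0.046, 0.126]]
knob 214 [[0.564, 0.022, 0.159], [0.578, 0.039, 0.171], [0.634, 0.146, 0.2]]
scene [256 240  23  13 170] ((662.9471435546875, 16.19183921813965), (59.06422424316406, 34.832313537597656), 40.80626678466797) 0.03998806710095713
[[629.0, 10.0], [652.0, -16.0], [697.0, 22.0], [674.0, 49.0]]
scene [ 195  254  134   96 3268] ((535.4080200195312, 119.35582733154297), (176.89620971679688, 240.76278686523438), 6.85263204574585) 0.0399172558837391
[[433.0, 228.0], [462.0, -11.0], [638.0, 10.0], [609.0, 249.0]]
scene [216 282  56  40 922] ((547.2454223632812, 157.0212860107422), (88.67574310302734, 85.13909149169922), 6.708924293518066) 0.04072138365533031
[[498.0, 194.0], [508.0, 110.0], [596.0, 120.0], [586.0, 204.0]]
blue 2148 [[0.538, 0.114, 0.062], [0.626, 0.217, 0.185], [0.746, 0.328, 0.209]]
red 358 [[0.48, -0.003, 0.088], [0.522, 0.006, 0.095], [0.561, 0.047, 0.127]]
knob 317 [[0.564, 0.022, 0.147], [0.576, 0.05, 0.169], [0.639, 0.148, 0.205]]
```

View pics/c0.png

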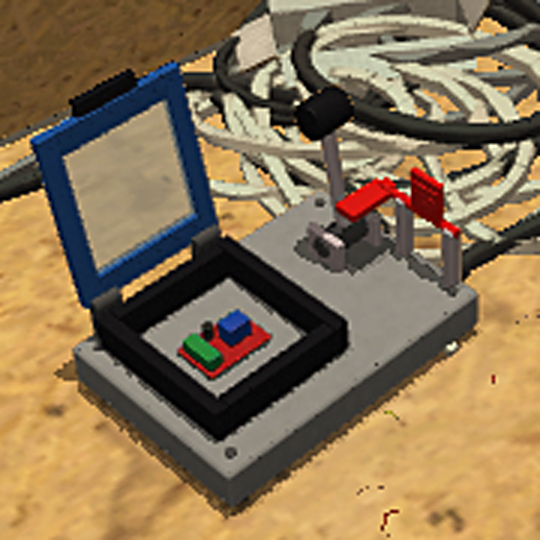

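The crop shows the lid leaning slightly back (top tab at crop (105,90)), the catch upright (428,195) with its bar across the lever, and the knob at (325,113). The fixture is at about (0.5335, 0.1175) with yaw 6.7°, and the predicted knob and tab positions agree with the depth. Next I'll measure the lid angle, the clutter height behind it and the tool angles.

```bash
cat >> h.py <<'E'
from scipy.spatial.transform import Rotation as Ro
C=np.array([.534,.118,0]);A=np.radians(6.7);F=Ro.from_euler('z',A).as_matrix()
def fx(p): return (np.asarray(p)-C)@F
def st():
    s=ctrl.get_state();R=F.T@Ro.from_rotvec(s["tool_rot"]).as_matrix()
    D=np.diag([1,-1,-1.]);e=Ro.from_matrix(R.T@D).as_rotvec(degrees=True)
    print("t",round(s["time"],2),"fix mm",(fx(s["position"])*1000).round(1),"turn needed deg",e.round(1),"F",(s["ft_force"]@F).round(1),"w",round(s["grip_width"]*87,1),"gf",round(s["grip_force"],1))
E
python3 - <<'E'
from h import *
st()
for n in("top","scene"):
    X=cloud(np.load(n+"0.npy"),ctrl.camera_info(n));Y=fx(X)*1000;im=cv2.imread(f"pics/{n}0.png");hsv=cv2.cvtColor(im,cv2.COLOR_BGR2HSV)
    b=(hsv[...,0]>95)&(hsv[...,0]<125)&(hsv[...,1]>120)&(Y[...,2]>90)&(Y[...,0]>20)&(Y[...,0]<150)&(Y[...,1]>-20)&(Y[...,1]<108)
    p=Y[b][:,[0,2]]
    c=np.median(p,0);w=np.linalg.svd(p-p.mean(0))[2][0];print(n,len(p),c,np.arctan2(*(w*np.sign(w[1]))[::-1]),np.arctan2(c[1]-70,c[0]-77),p[:,1].max())
    # clutter behind
    for a,bb in((85,110),(110,140),(140,180)):
        q=Y[(Y[...,0]>a)&(Y[...,0]<bb)&(abs(Y[...,1]-45)<90)]
        print(a,len(q),np.nanpercentile(q[:,2],[50,99]) if len(q) else 0)
E
```

```text
t 0.1 fix mm [-428.  -693.9  221.6] turn needed deg [-0.1  0.  10.3] F [-0.3  0.3 -1. ] w 87.1 gf 0.0
top 168 [103.31045108 203.75943788] 1.3597237190699405 1.376576066596922 210.6870967366601
85 1671 [160.36306801 216.95112007]
110 229 [ -0.72099115 216.18153287]
140 332 [-0.87650751 20.39051051]
scene 1127 [ 97.80554273 182.73366209] 1.3874343819411448 1.3882950254578625 217.73247886702495
85 2698 [156.57472595 216.4704315 ]
110 343 [  0.22732384 215.70366813]
140 426 [-3.49096398e-03  4.00345863e+00]
```

```bash
python3 -m handwheel '[[0,0,0,-0.06,0,0,10.3],[0,0.032,-0.053,-0.005,0,0,0],[0,0.032,-0.053,-0.005,0,0,0],[0,0.032,-0.053,-0.005,0,0,0],[0,0.032,-0.053,-0.005,0,0,0],[0,0.05,-0.045,0,0,0,0],[0,0.05,-0.045,0,0,0,0],[0,0.05,-0.045,0,0,0,0],[0,0.05,-0.045,0,0,0,0],[0,0.02,-0.03,0,0,0,0],[0,0,0,0,0,0,0]]' 20; python3 -c "from h import *;st()"
```

```text
time: 1.48
position: [0.4751, -0.1724, 0.3022]
tool_rot: [-3.134, -0.195, 0.0]
ft_force: [0.0, 0.3, 0.5]
grip_width: 0.004
grip_force: 0.0
t 1.48 fix mm [ -92.4 -281.5  302.2] turn needed deg [-0.1  0.   0.4] F [0.1 0.3 0.5] w 0.4 gf 0.0
```

```bash
python3 -m handwheel '[[0,0.04,-0.0545,0,0,0,0.4],[0,0.04,-0.0545,0,0,0,0],[0,0.04,-0.0545,0,0,0,0],[0,0.04,-0.0545,0,0,0,0],[0,0.04,-0.0545,0,0,0,0],[0,0.042,-0.0545,0,0,0,0],[0,0,0,0,0,0,0],[0,0,0,0.03,0,0,0],[0,0,0,0.04,0,0,0],[0,0,0,0.035,0,0,0],[0,0,0,0,0,0,0]]'; python3 - <<'E'
from h import *
st()
im,d=ctrl.get_image("scene");cv2.imwrite("pics/s1.png",cv2.resize(im[150:350,130:380],(750,600)))
E
```

```text
time: 2.85
position: [0.6604, 0.1443, 0.1941]
tool_rot: [3.134, 0.168, -0.01]
ft_force: [0.4, 0.1, -0.8]
grip_width: 0.003
grip_force: 0.0
t 2.85 fix mm [128.6  11.3 194.1] turn needed deg [ 0.2  0.4 -0.6] F [ 0.4  0.  -0.8] w 0.2 gf 0.0
```

View pics/s1.png

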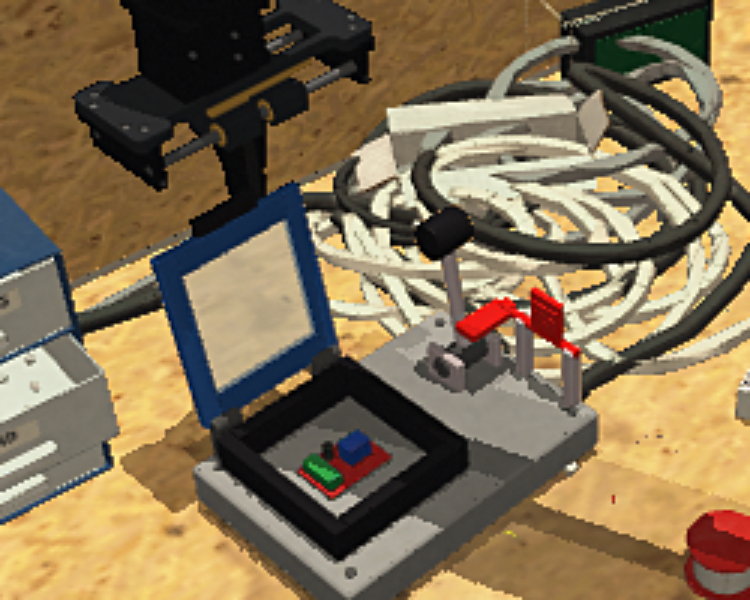

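```bash
python3 -m handwheel '[[0,0.003,-0.015,0,0.2,0.4,-0.6],[0,0,-0.014,0,0,0,0],[0,-0.006,0,0.002,0,0,0],[0,-0.006,0,0.002,0,0,0],[0,-0.007,0,0.002,0,0,0],[0,-0.007,0,0.002,0,0,0],[0,-0.007,0,0.001,0,0,0],[0,-0.007,0,0.001,0,0,0],[0,-0.007,0,0.001,0,0,0],[0,-0.007,0,0.001,0,0,0],[0,-0.007,0,0.001,0,0,0]]'; python3 -c "from h import *;st()"
```

```text
time: 4.28
position: [0.6006, 0.17, 0.184]
tool_rot: [-3.132, -0.189, -0.01]
ft_force: [1.8, 0.4, 1.3]
grip_width: 0.004
grip_force: 0.9
t 4.28 fix mm [ 72.2  43.8 184. ] turn needed deg [-0.2 -0.4  0.2] F [1.8 0.2 1.3] w 0.4 gf 0.9
```

```bash
python3 -m handwheel '[[0,-0.009,0,0.001,0,0,0],[0,-0.009,0,0.002,0,0,0],[0,-0.008,0,0.003,0,0,0],[0,-0.008,0,0.004,0,0,0],[0,-0.008,0,0.004,0,0,0],[0,-0.008,0,0.004,0,0,0],[0,-0.0065,0,0.005,0,0,0],[0,-0.0065,0,0.006,0,0,0],[0,-0.006,0,0.006,0,0,0],[0,-0.006,0,0.006,0,0,0]]'; python3 -c "from h import *;st()"
```

```text
time: 5.52
position: [0.5266, 0.1611, 0.1421]
tool_rot: [-3.132, -0.189, -0.01]
ft_force: [0.8, 0.2, 0.9]
grip_width: 0.005
grip_force: 0.5
t 5.53 fix mm [ -2.3  43.7 142.1] turn needed deg [-0.2 -0.4  0.2] F [0.8 0.1 0.9] w 0.4 gf 0.5
```

```bash
python3 -m handwheel '[[0,-0.0045,0,0.0055,0,0,0],[0,-0.004,0,0.006,0,0,0],[0,-0.0035,0,0.006,0,0,0],[0,-0.003,0,0.006,0,0,0],[0,-0.0025,0,0.005,0,0,0],[0,-0.002,0,0.005,0,0,0],[0,-0.0015,0,0.005,0,0,0],[0,-0.001,0,0.004,0,0,0],[0,-0.001,0,0.004,0,0,0],[0,0,0,0.004,0,0,0],[0,0,0,0.003,0,0,0],[0,0,0,0.003,0,0,0]]'; python3 -c "from h import *;st()"
```

```text
time: 7.02
position: [0.5046, 0.1587, 0.0858]
tool_rot: [-3.132, -0.189, -0.011]
ft_force: [-1.0, -1.5, 0.9]
grip_width: 0.003
grip_force: 0.3
t 7.03 fix mm [-24.5  43.9  85.8] turn needed deg [-0.2 -0.4  0.2] F [-1.1 -1.3  0.9] w 0.3 gf 0.3
```

```bash
python3 -m handwheel '[[0,0,0,0.002,0,0,0],[0,0,0,0.002,0,0,0],[0,0,0,0.002,0,0,0],[0,0,0,0.002,0,0,0],[0,0,0,0.0015,0,0,0],[0,0,0,0,0,0,0]]'; python3 -c "from h import *;st()"
```

```text
time: 7.78
position: [0.5047, 0.1587, 0.0792]
tool_rot: [-3.134, -0.189, -0.01]
ft_force: [-7.1, -2.1, 22.4]
grip_width: 0.008
grip_force: 10.9
t 7.78 fix mm [-24.4  43.8  79.2] turn needed deg [-0.1 -0.4  0.2] F [-7.3 -1.3 22.4] w 0.7 gf 10.9
```

```bash
python3 -m handwheel '[[0,0,0,-0.01,0,0,0],[0,0,0,-0.035,0,0,0],[0,0,0,-0.035,0,0,0],[0,-0.004,0.042,0,0,0,0],[0,-0.005,0.043,0,0,0,0],[0,-0.005,0.043,0,0,0,0],[0,0,0,0,0,0,0],[0,0,0,0.026,0,0,0],[0,0,0,0.025,0,0,0],[0,0,0,0,0,0,0]]'; python3 - <<'E'
from h import *
st()
im,d=ctrl.get_image("scene");cv2.imwrite("pics/s2.png",cv2.resize(im[180:370,180:370],(570,570)))
E
```

```text
time: 9.02
position: [0.5044, 0.0307, 0.1033]
tool_rot: [-3.131, -0.191, -0.005]
ft_force: [-0.2, 0.4, 0.5]
grip_width: 0.007
grip_force: 0.0
t 9.03 fix mm [-39.6 -83.3 103.3] turn needed deg [-0.3 -0.2  0.3] F [-0.1  0.4  0.5] w 0.6 gf 0.0
```

View pics/s2.png

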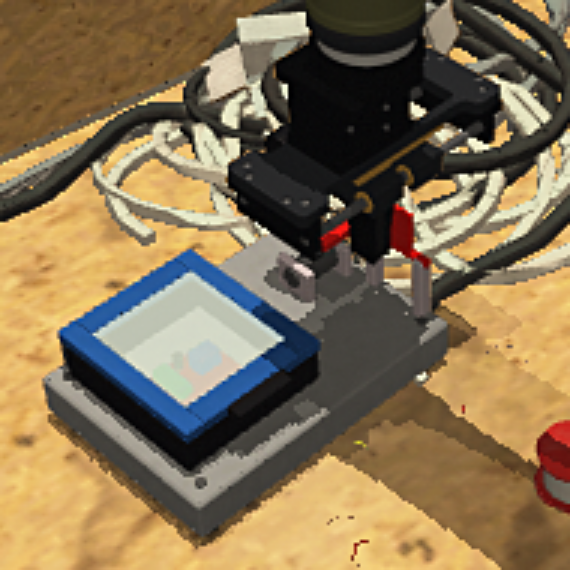

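```bash
python3 -m handwheel '[[0,0.001,0.006,-0.006,0,0,0],[0,0,0.006,0,0,0,0],[0,0,0.006,0,0,0,0],[0,0,0.006,0,0,0,0],[0,0,0.006,0,0,0,0],[0,0,0.005,0.003,0,0,0],[0,0,0.005,0.003,0,0,0],[0,0,0.005,0.003,0,0,0],[0,0,0.002,0.002,0,0,0],[0,0,0,0.001,0,0,0]]'; python3 -c "from h import *;st()"
```

```text
time: 10.32
position: [0.5126, -0.0176, 0.0987]
tool_rot: [-3.133, -0.188, -0.01]
ft_force: [0.4, -0.7, 1.4]
grip_width: 0.008
grip_force: 0.7
t 10.32 fix mm [ -37.  -132.1   98.7] turn needed deg [-0.1 -0.4  0.2] F [ 0.3 -0.8  1.4] w 0.7 gf 0.7
```

```bash
python3 -m handwheel '[[0,0,0,0.0015,0,0,0],[0,0,0,0.0015,0,0,0],[0,0,0,0.0015,0,0,0],[0,0,0,0,0,0,0]]'; python3 -c "from h import *;st()"
```

```text
time: 10.82
position: [0.513, -0.0175, 0.0971]
tool_rot: [-3.135, -0.189, -0.011]
ft_force: [-8.0, -1.0, 20.5]
grip_width: 0.008
grip_force: 10.2
t 10.82 fix mm [ -36.7 -132.1   97.1] turn needed deg [-0.  -0.4  0.2] F [-8.1 -0.  20.5] w 0.7 gf 10.2
```

```bash
python3 -m handwheel '[[0,0,0,-0.01,0,0,0],[0,0,0,-0.05,0,0,0],[0.087,0,0,-0.055,0,0,0],[0.087,0.024,-0.015,0,0,-0.4,0.2],[0.087,0.024,-0.016,0,0,0,0],[0.087,0.024,-0.016,0,0,0,0],[0.087,0,0,0,0,0,0],[0.087,0,0,0,0,0,0]]'; python3 - <<'E'
from h import *
st()
im,d=ctrl.get_image("scene");cv2.imwrite("pics/s3.png",cv2.resize(im[180:370,180:370],(570,570)))
Y=fx(cloud(d,ctrl.camera_info("scene")))*1000;hsv=cv2.cvtColor(im,cv2.COLOR_BGR2HSV)
b=((hsv[...,0]<6)|(hsv[...,0]>174))&(hsv[...,1]>150)&(Y[...,2]>80)&(abs(Y[...,0]+10)<60)&(abs(Y[...,1]+110)<60)
p=Y[b];t=p[p[:,0]<-10];print(np.percentile(t,[2,50,98],axis=0).round(0).tolist());t=p[p[:,0]>-10];print(np.percentile(t,[2,50,98],axis=0).round(0).tolist() if len(t) else 0)
E
```

```text
time: 11.82
position: [0.5773, 0.0375, 0.2091]
tool_rot: [-3.133, -0.184, 0.002]
ft_force: [0.4, -0.7, -0.0]
grip_width: 0.604
grip_force: 0.0
t 11.82 fix mm [ 33.6 -85.  209.1] turn needed deg [-0.2  0.1  0. ] F [ 0.3 -0.7 -0. ] w 52.5 gf 0.0
[[-65.0, -146.0, 90.0], [-40.0, -123.0, 95.0], [-17.0, -108.0, 101.0]]
[[-7.0, -116.0, 89.0], [1.0, -107.0, 113.0], [18.0, -101.0, 173.0]]
```

View pics/s3.png

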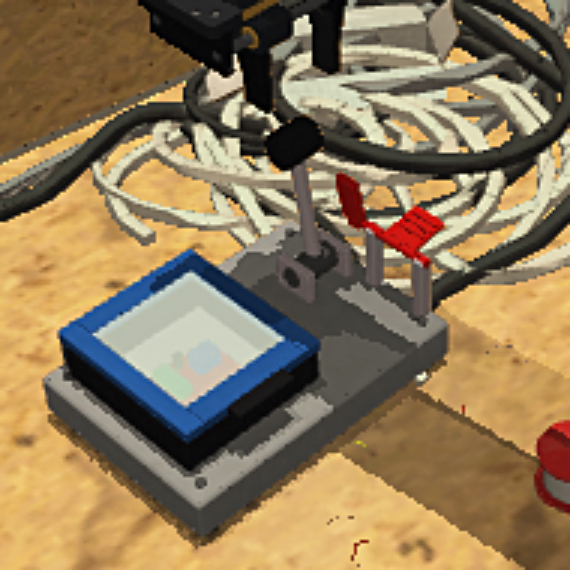

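The catch lies over (tab at crop (415,235), top about 100 mm high), its bar stands up clear of the lever, and the lid is closed. Next is the knob pinch.

```bash
python3 -m handwheel '[[0.087,0.002,0,0.02,0,0,0],[0.087,0,0,0.022,0,0,0],[0.087,0,0,0.022,0,0,0],[0.0,0,0,0,0,0,0],[0.0,0,0,0,0,0,0],[0.0,0,0,0,0,0,0],[0.0,0,0,0,0,0,0],[0.0,0,0,0,0,0,0],[0.0,0,0,0,0,0,0],[0.0,0,0,0,0,0,0]]' 40; python3 -c "from h import *;st()"
```

```text
time: 13.12
position: [0.5799, 0.0383, 0.1457]
tool_rot: [-3.133, -0.183, 0.0]
ft_force: [1.0, -0.1, 0.8]
grip_width: 0.384
grip_force: 40.0
t 13.12 fix mm [ 36.3 -84.5 145.7] turn needed deg [-0.2 -0.   0. ] F [ 1.  -0.2  0.8] w 33.4 gf 40.0
```

```bash
python3 -m handwheel '[[0,-0.008,0,-0.001,0,0,0],[0,-0.008,0,0,0,0,0],[0,-0.008,0,0,0,0,0],[0,-0.008,0,0.001,0,0,0],[0,-0.008,0,0.0015,0,0,0],[0,-0.0075,0,0.002,0,0,0],[0,-0.0075,0,0.003,0,0,0],[0,-0.007,0,0.003,0,0,0],[0,-0.0045,0,0.0025,0,0,0],[0,-0.0045,0,0.0025,0,0,0],[0,0,0,0,0,0,0]]'; python3 -c "from h import *;st()"
```

```text
time: 14.5
position: [0.5148, 0.0306, 0.1355]
tool_rot: [-3.134, -0.184, -0.021]
ft_force: [4.6, -0.3, 12.2]
grip_width: 0.386
grip_force: 40.0
t 14.5 fix mm [-29.3 -84.6 135.5] turn needed deg [-0.1 -0.8  0. ] F [ 4.5 -0.8 12.2] w 33.6 gf 40.0
```

```bash
python3 -m handwheel '[[0,-0.005,0,0.002,0,0,0],[0,-0.005,0,0.0025,0,0,0],[0,-0.005,0,0.003,0,0,0],[0,0,0,0,0,0,0]]'; python3 -c "from h import *;st()"
```

```text
time: 15.0
position: [0.5005, 0.0289, 0.1272]
tool_rot: [-3.133, -0.184, -0.023]
ft_force: [8.4, -0.4, 6.1]
grip_width: 0.384
grip_force: 40.0
t 15.0 fix mm [-43.6 -84.6 127.2] turn needed deg [-0.1 -0.8  0. ] F [ 8.3 -1.3  6.1] w 33.4 gf 40.0
```

```bash
python3 -m handwheel '[[0,-0.002,0,0.0015,0,0,0],[0,-0.002,0,0.0015,0,0,0],[0,0,0,0,0,0,0],[0,0,0,0,0,0,0]]'; python3 -c "from h import *;st()"
```

```text
time: 15.5
position: [0.4969, 0.0285, 0.1246]
tool_rot: [-3.133, -0.184, -0.023]
ft_force: [7.3, 0.8, 7.4]
grip_width: 0.383
grip_force: 40.0
t 15.5 fix mm [-47.3 -84.6 124.6] turn needed deg [-0.1 -0.9  0. ] F [ 7.3 -0.   7.4] w 33.3 gf 40.0
```

```bash
python3 -m handwheel '[[0,-0.0015,0,0.001,0,0,0],[0,-0.0015,0,0.001,0,0,0],[0,-0.0015,0,0.001,0,0,0],[0,0,0,0,0,0,0],[0,0,0,0,0,0,0]]'; python3 - <<'E'
from h import *
st()
im,d=ctrl.get_image("scene");cv2.imwrite("pics/s4.png",cv2.resize(im[180:340,200:360],(640,600)))
E
```

```text
time: 16.12
position: [0.493, 0.028, 0.1215]
tool_rot: [-3.133, -0.184, -0.025]
ft_force: [10.0, 1.0, 6.2]
grip_width: 0.387
grip_force: 40.0
t 16.12 fix mm [-51.2 -84.6 121.5] turn needed deg [-0.1 -0.9  0. ] F [10.1 -0.2  6.2] w 33.7 gf 40.0
```

View pics/s4.png

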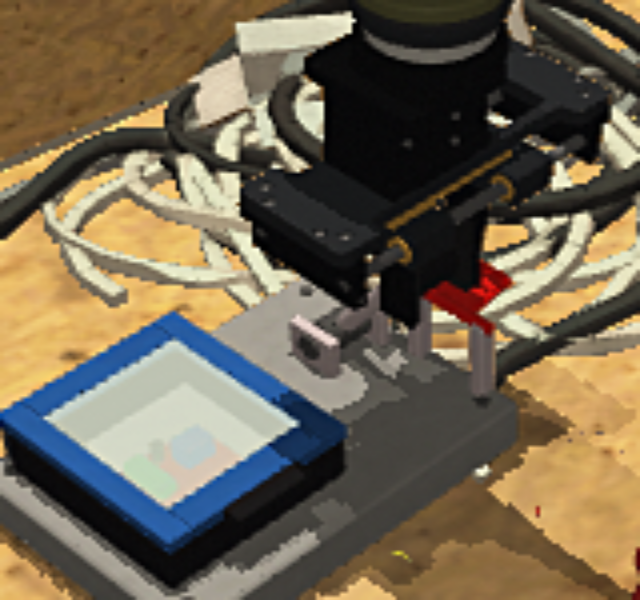

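The lid is closed and the catch is over, with its red tab at crop (475,290). The gripper hides the lever, so I'll check it with the wrist camera.

```bash
python3 - <<'E'
from h import *
im,d=ctrl.get_image("wrist");ci=ctrl.camera_info("wrist");cv2.imwrite("pics/w.png",im);np.save("w.npy",d)
np.savez("wci.npz",**ci)
Y=fx(cloud(d,ci))*1000
for (l,h) in((60,75),(75,90),(90,105),(105,115),(115,125),(125,135),(135,150),(150,170)):
    m=(abs(Y[...,1]+85)<12)&(Y[...,2]>l)&(Y[...,2]<h)&(abs(Y[...,0]+20)<60)
    if m.sum()>10: print(l,h,m.sum(),np.percentile(Y[m][:,0],[2,50,98]).round(1),np.percentile(Y[m][:,1],[2,98]).round(1),[int(np.median(q)) for q in np.nonzero(m)])
E
```

```text
60 75 1220 [10.5 20.1 29.2] [-96.7 -73.5] [145, 323]
75 90 414 [-1.   6.1 12.5] [-90.8 -79.4] [169, 323]
90 105 501 [-11.5  -5.    1.4] [-90.7 -79.3] [192, 323]
105 115 396 [-20.2 -13.9  -9. ] [-90.9 -79.5] [212, 323]
115 125 448 [-27.1 -21.4 -16.7] [-90.7 -79.4] [230, 323]
125 135 308 [-29.8 -27.1 -23.5] [-90.5 -80.1] [246, 322]
135 150 911 [-31.4 -28.8 -27.3] [-96.5 -73.4] [261, 322]
150 170 1766 [-41.7 -36.1 -30.9] [-96.4 -73.5] [284, 322]
```

View pics/w.png

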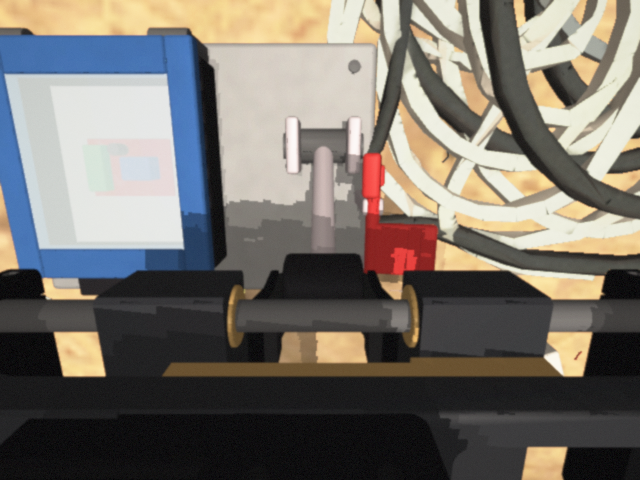

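The wrist view shows the knob (325,280) between the fingers and the rod (322,200) leaning forward, with the catch over and the lid closed. I'll fit the rod angle exactly.

```bash
python3 - <<'E'
from h import *
Y=fx(cloud(np.load("w.npy"),dict(np.load("wci.npz"))))*1000
m=(abs(Y[...,1]+85)<2.5)&(Y[...,2]>80)&(Y[...,2]<122)&(abs(Y[...,0]+10)<40)
p=Y[m][:,[0,2]];p=p[~np.isnan(p).any(1)]
w=np.linalg.svd(p-p.mean(0))[2][0];w*=np.sign(w[1]);phi=np.arctan2(-w[0],w[1])
o=(p.mean(0)-[20,55])@[np.cos(phi),np.sin(phi)]
print(len(p),"phi",phi,"rod face offset (6 expected)",o,"angle from pivot",phi-np.arcsin((o-6)/np.linalg.norm(p.mean(0)-[20,55])))
E
```

```text
652 phi 0.6358443869220055 rod face offset (6 expected) 6.426182350544291 angle from pivot 0.6280968840342642
```

```bash
python3 -m handwheel '[[0,0,0,0,0,0,0],[0,-0.002,0,0.0015,0,0,0],[0,-0.002,0,0.0015,0,0,0],[0,-0.002,0,0.0015,0,0,0],[0,0,0,0,0,0,0],[0,0,0,0,0,0,0]]' 60; python3 - <<'E'
from h import *
st();ci=ctrl.camera_info("wrist");im,d=ctrl.get_image("wrist");Y=fx(cloud(d,ci))*1000
m=(abs(Y[...,1]+85)<2.5)&(Y[...,2]>80)&(Y[...,2]<122)&(abs(Y[...,0]+10)<40)
p=Y[m][:,[0,2]];w=np.linalg.svd(p-p.mean(0))[2][0];w*=np.sign(w[1]);phi=np.arctan2(-w[0],w[1])
o=(p.mean(0)-[20,55])@[np.cos(phi),np.sin(phi)]
print(len(p),phi,o)
k=(abs(Y[...,1]+85)<12)&(Y[...,2]>137)&(Y[...,2]<148)&(abs(Y[...,0]+30)<25);print(np.percentile(Y[k][:,0],[2,50,98]))
E
```

```text
time: 16.98
position: [0.4915, 0.0278, 0.1202]
tool_rot: [-3.133, -0.184, -0.04]
ft_force: [14.2, 1.8, 14.9]
grip_width: 0.383
grip_force: 60.0
t 16.98 fix mm [-52.7 -84.6 120.2] turn needed deg [-0.1 -1.5  0. ] F [14.3  0.2 14.9] w 33.3 gf 60.0
665 0.6534935529928249 6.45946387509325
[-32.42529214 -29.94315055 -28.77772299]
```

```bash
python3 -m handwheel '[[0,0,0,0,0,0,0],[0,0,0,0,0,0,0],[0,0,0,0,0,0,0],[0,0,0,0,0,0,0],[0,0,0,0,0,0,0],[0,0,0,0,0,0,0],[0,0,0,0,0,0,0],[0,0,0,0,0,0,0]]' 60; python3 - <<'E'
from h import *
st();ci=ctrl.camera_info("wrist");im,d=ctrl.get_image("wrist");Y=fx(cloud(d,ci))*1000
m=(abs(Y[...,1]+85)<2.5)&(Y[...,2]>80)&(Y[...,2]<122)&(abs(Y[...,0]+10)<40)
p=Y[m][:,[0,2]];w=np.linalg.svd(p-p.mean(0))[2][0];w*=np.sign(w[1]);print(np.arctan2(-w[0],w[1]))
l=Y[(abs(Y[...,1]-30)<30)&(abs(Y[...,0]-60)<12)];print("lid z",np.nanmedian(l[:,2]))
E
```

```text
time: 18.02
position: [0.4915, 0.0278, 0.1201]
tool_rot: [-3.133, -0.184, -0.04]
ft_force: [12.9, 1.3, 16.5]
grip_width: 0.383
grip_force: 60.0
t 18.02 fix mm [-52.7 -84.6 120.1] turn needed deg [-0.1 -1.5  0. ] F [13.  -0.3 16.5] w 33.3 gf 60.0
0.652445331149854
lid z 80.75235102026636
```

The hold is steady: the lever is at its stop (0.652 rad forward) and the lid is level at about 80 mm.

```bash
python3 -c "from bench import ctrl;print(ctrl.close_job())"
```

```text
the job is handed in; nothing more can be done
None
```

I handed the job in at about 18 s with the lid closed (lowered slowly), then the catch flipped fully outward, and the fingers still holding the lever at its stop; nothing around the fixture was touched, as far as I saw.

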